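# Clamp the brass angle in the drilling jig

### The job

The little brass angle lies loose in the sloping drilling jig. Slide it along the toe ledge up against the end stop, screw the ribbed adjuster nut down (clockwise) until the red-handled cam lever meets firm resistance about half-way through its swing, then close the lever fully so that the angle stays clamped. Leave the other things on the bench alone.

Things in the scene. Friction and masses are not known exactly. Their poses are not given: they have to be found in the camera images.
- drill_jig: Fixed angle-drilling jig: a wedge 116 x 280 mm with an aluminium bed 90 mm (up the slope) x 250 mm. Origin on the table below the bed's middle; x away from the robot at yaw 0, y to the jig's left. The bed rises 28 deg toward +x. In this frame the point end_stop is at (0, 0.044, 0.055). A blue clamp arm runs along y over the bed's mid-width, pressed down by the cam lever at its right end.
- end_stop (a point): Point on the bed's surface, mid-width, on the face of the steel end stop (7 mm high) that the angle's foot must meet. Its axes serve as bed frame: x up the slope, y left along the bed, z square out of the bed, so z leans 28 deg toward the robot. The toe ledge (7 mm high, along y, x from -24 to -16 mm) lies below the foot; the angle slides on it toward -y.
- brass_angle: Brass angle: foot 32 (x) x 40 (y) x 2 mm with one upright 32 wide, 2 thick, 29 mm high. Origin on the foot's underside, mid-foot. It lies on the bed turned half round: the upright is at its left end (bed +y), outer face 20 mm to the left of the origin. It starts 20 to 35 mm left of home; home, its origin is 21.5 mm left of end_stop (bed y), the foot under the rubber tip.
- nut_grip (a point): Centre of the grip of the ribbed dark adjuster nut, 32 mm across, 22 mm high, on the arm's nose; axis = bed z, 13 mm left of end_stop (bed y), about 53 mm off the bed with the lever open; the arm's top is 17 mm below this point. It turns but keeps its height; clockwise from above drives the spindle with the rubber tip down 1.43 mm per radian. Starts 1.5 to 2.4 rad short of right. Takes 0.3 Nm, stays where left.
- rubber_tip: Rubber tip, 13 mm across, on the spindle below the nut; origin at the centre of its lower face, which presses the foot (top 2 mm off the bed). Give: about 23 N per mm. Closing the lever lowers arm, nut and tip together, by 0.016*(cos(1.1-q)-cos(1.1)) m at lever angle q: 6.4 mm by mid swing (0.55), 8.7 mm in all. A bite at mid swing gives about 55 N once closed.
- cam_lever (a joint): Angle of the cam lever, rad: 0 fully open (handle 65 deg off the bed), 1.11 fully closed at its stop (handle about level with the bed). It swings about the pivot, axis bed x, handle going down and to the jig's right. Without load it needs about 1 N at the handle and stays where left; after the bite 4 to 10 N, and springs back if let go part-way; closed it holds over centre. Starts at 0 to 0.12.
- lever_pivot (a point): Point on the lever's pivot pin: 79 mm right of end_stop (bed y), 63.5 mm off the bed. Axes turn with the lever.
- lever_handle (a point): Point on the axis of the lever's red round handle (16 mm thick, from 60 to 108 mm from the pivot), 80 mm from the pivot.
- axle_set: Loose brass axle set with four black wheels, 70 x 69 x 31 mm, on the table at the right. Leave it.
- gear_box: Loose brass gearbox with small motor, 36 x 103 x 28 mm, on the table at the left. Leave it.
- receiver: Loose black box (radio receiver), 38 x 61 x 17 mm, on the table behind the jig. Leave it.

How it is judged:
By the outcome, as a careful person would: the job done as asked, in the order asked, and still so for the second after the job is handed in, with the robot touching nothing.
It also fails if it takes over 72 s, if anything falls off the work surface, if the arm or the gripper's body presses on something with over 40 N, if the wrist force passes 120 N, or if a joint passes its speed limit or range.

### The arm

A 6-joint arm with a two-finger parallel gripper is mounted at the origin on a cart in front of the work surface, level with it; the furniture and walls round the work are solid. World frame = base frame: x ahead of the robot, y to its left, z up, the work surface at z = 0. Lengths are in m, angles in rad, forces in N, time in s.
With the tool pointing down it reaches from about 0.275 to 0.875 m from the base axis. Payload 12.5 kg.
Tool frame: the origin (TCP) lies at the very end of the fingers, on their centre line; the grasp point (between the pads) lies 19 mm behind it; x points along the fingers, y is the direction in which the jaws open and shut, and the axes are right-handed (so a half turn about x gives the same grasp; the last joint's range is limited). The gripper opens to 85 mm and grips with 20 to 120 N. Pads are 22 mm wide; open, the fingers measure 114 mm over their backs; the gripper's body (76 mm by 85 mm) begins 54 mm behind the grasp point. The pads swing forward as they close: fully open they stand 13 mm farther back than shut.
Start: joints at [-1.241, 0.351, 1.652, -0, 1.139, -0.085], TCP at [0.222, -0.503, 0.231] pointing down, gripper open.
Joint ranges: [-2.75, 2.75], [-0.79, 2.1], [0.01, 2.65], [-1.57, 4.71], [0.07, 3.14], [-2.87, 2.87]. Speed limits (rad/s): [2.22, 2.22, 2.79, 3.14, 3.14, 3.14].

### API

Orientations are given as a 3x3 rotation matrix whose columns are the frame's x, y, z axes.
In Python, from bench import manip gives the robot as it stands. Calls block until the motion is done:
- manip.move_ptp(position, orientation): joint-space move of the TCP to a pose.
- manip.move_l(position, attitude=None, max_speed=0.15): straight line of the TCP; attitude=None keeps the orientation; max_speed is the mean speed in m/s.
- manip.move_j(angles): joint-space move.
- manip.set_gripper(opening, effort=None): opening from 0.0 (shut) to 1.0 (fully open); effort is the grip in N (None keeps the last); returns when the fingers have stopped.
- manip.dwell(seconds).
- manip.inverse_kinematics(position, orientation): joint angles nearest the present ones, or None.
- manip.grab_frame(name): name is "scene" or "top" or "wrist"; returns (picture, depth): 480x640x3 uint8, red, green, blue; 480x640 float32, m along the optical axis (not along the pixel's ray), 0 where there is no reading.
- manip.get_calibration(name): a dict with "camera_matrix" (3x3 intrinsics, pixels), "k1" (the pictures are not rectified: a ray, as slopes to the right and down, at radius r is drawn at 1 + k1 r^2 times it, then the intrinsics apply), "R" (3x3) and "t" (3): a world point X has camera coordinates R X + t. Camera axes: x right, y down, z forward; pixel columns grow to the right and rows downward; lengths in m; the calibration is good to about 2 mm. A picture is of the moment at which its call begins: read the wrist's pose just before it. get_calibration takes no time and is no camera call; for the wrist camera it gives the pose at the moment of the call.
A pose or a line that the arm cannot do raises manip.Unreachable and nothing moves.
- manip.sign_off(): hands the job in, once; it reports no verdict.
Trained networks look in the newest picture that a camera, given by its name, has taken for a name from the list of things; names that differ only in an ending like _2 or _b are one class to them, and where a whole thing is asked for, a point or a joint stands for the part that bears it (a point fixed in the world has none). Each returns a list of dicts, best first, with "confidence" (0 to 1); they miss things now and then, are a little off and sometimes report something else, mostly with a low value. They report only what shows in the picture. A call takes as long as a camera call.
- manip.look_for(camera, name): "at" ([x, y, z] in m, in world coordinates, good to about 4 mm: the middle of the surface that is visible of it).
Readings, each from a call of its own:
- manip.current_time(): time.
- manip.current_qpos(): joint angles.
- manip.current_joint_vel(): joint speeds.
- manip.current_joint_torque(): joint torques, N m.
- manip.current_ee_pos(): TCP position.
- manip.current_tcp_rot(): TCP orientation.
- manip.current_force(): force on the tool from outside, world axes, zero at the start.
- manip.current_ft_torque(): the same for the moment, N m.
- manip.current_grip_width(): opening from 0.0 (shut) to 1.0 (fully open).
Only numpy, scipy, OpenCV 4.12 (cv2) and the standard library are available. Lean on these libraries where they do the work, as an engineer would, in place of code of your own. Each camera call takes 0.05 s, during which the arm holds its last target. There are 200 camera calls.

## Working session

There is one attempt and no reset: what is moved stays moved. The work goes in short steps, each a Python script; the robot and the scene stay as the last script left them, time stands still between calls to the robot, and variables do not carry over. Pictures are saved under pics/ and viewed, about 8 in all and at most 12, crops included, and the job is handed in when it is done.

```bash
mkdir -p pics; ls; python3 - <<'E'
from bench import manip
import cv2,numpy as np
ims=[]
for n in("scene","top"):
    p,d=manip.grab_frame(n); cv2.imwrite(f"pics/{n}0.png",p[:,:,::-1]); np.save(f"{n}0.npy",d)
    c=manip.get_calibration(n); print(n,c["camera_matrix"][0][0],c["k1"],np.round(-np.array(c["R"]).T@c["t"],3),np.round(c["R"],2).tolist())
    for k in("drill_jig","brass_angle","nut_grip","cam_lever","lever_handle","rubber_tip","axle_set","gear_box","receiver"):
        print(k,[(np.round(r["at"],3).tolist(),round(r["confidence"],2)) for r in manip.look_for(n,k)[:2]])
print(manip.current_time(),manip.current_tcp_rot())
E
```

```text
pics
scene 461.01987279911253 -0.11111746000542252 [0.015 0.648 0.971] [[-0.74, -0.67, 0.02], [-0.47, 0.5, -0.73], [0.48, -0.55, -0.69]]
drill_jig [([0.552, -0.03, 0.052], 0.73)]
brass_angle [([0.553, 0.035, 0.063], 0.43)]
nut_grip [([0.54, -0.013, 0.11], 0.58)]
cam_lever [([0.538, -0.132, 0.147], 0.8)]
lever_handle [([0.54, -0.128, 0.148], 0.69)]
rubber_tip []
axle_set [([0.405, -0.329, 0.019], 0.66)]
gear_box []
receiver [([0.784, -0.162, 0.018], 0.56)]
top 537.2279797110816 -0.08146665644172346 [ 0.47  -0.002  1.597] [[-0.0, -1.0, 0.01], [-1.0, -0.0, -0.08], [0.08, -0.01, -1.0]]
drill_jig [([0.568, -0.062, 0.062], 0.71)]
brass_angle [([0.551, 0.022, 0.057], 0.55)]
nut_grip [([0.543, -0.028, 0.111], 0.53)]
cam_lever [([0.546, -0.132, 0.142], 0.49)]
lever_handle [([0.545, -0.13, 0.145], 0.5)]
rubber_tip []
axle_set [([0.405, -0.33, 0.023], 0.77)]
gear_box [([0.64, 0.343, 0.015], 0.8)]
receiver [([0.786, -0.161, 0.017], 0.82)]
1.0 [[ 2.21832849e-05  4.03014637e-01 -9.15193533e-01]
 [-6.50051871e-05 -9.15193530e-01 -4.03014637e-01]
 [-9.99999998e-01  6.84325154e-05  5.89604308e-06]]
```

```bash
python3 - <<'E'
import cv2,numpy as np
a=cv2.imread("pics/scene0.png"); b=cv2.imread("pics/top0.png")
a=cv2.imread("pics/scene0.png")[120:420,170:570]; cv2.imwrite("pics/s1.png",cv2.resize(a,(800,600),interpolation=cv2.INTER_CUBIC))
b=b[150:300,240:440]; cv2.imwrite("pics/t1.png",cv2.resize(b,(800,600),interpolation=cv2.INTER_CUBIC))
E
```

```text
(no output)
```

View pics/s1.png

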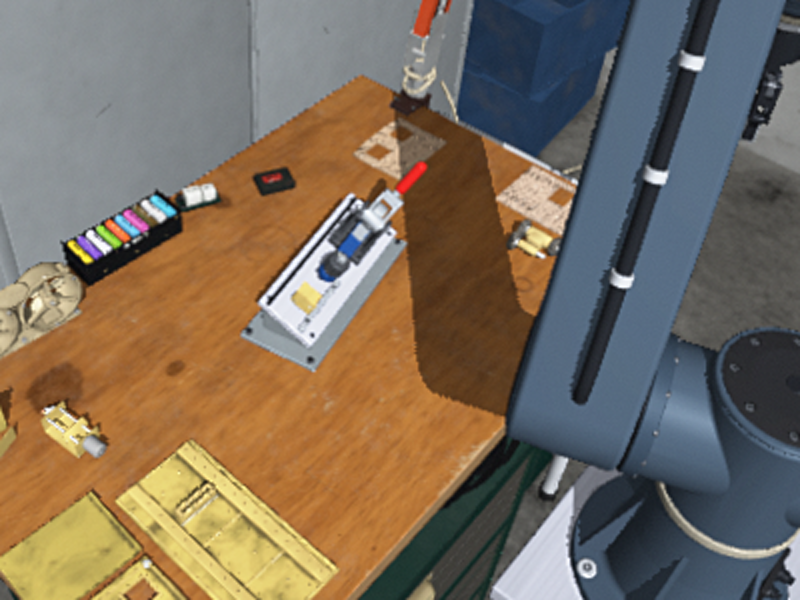

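View pics/t1.png

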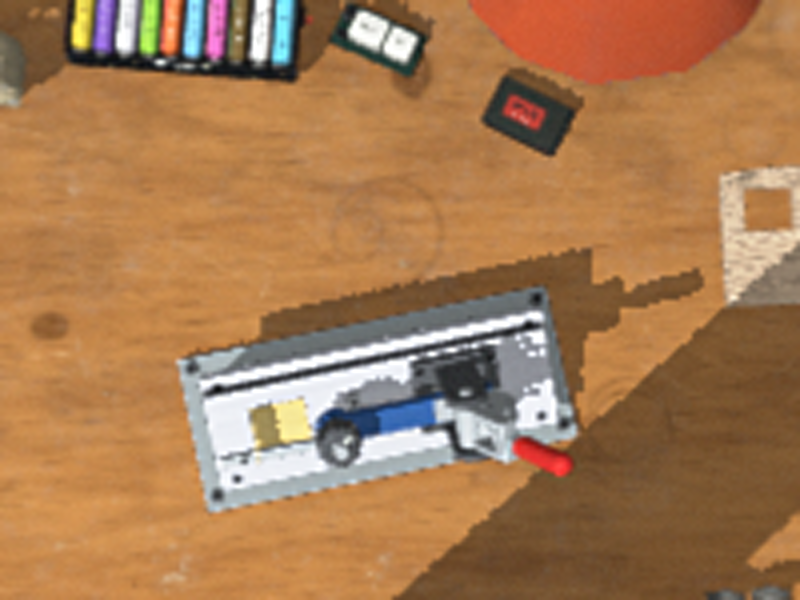

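```bash
cat > h.py <<'E'
from bench import manip
import numpy as np, cv2, json
from scipy.optimize import least_squares
A=np.array
def cal(n):
    c=manip.get_calibration(n); return A(c["camera_matrix"]),c["k1"],A(c["R"]),A(c["t"])
def ray(c,uv):
    K,k,R,t=c; uv=np.atleast_2d(A(uv,float)); x=(uv-K[:2,2])/[K[0,0],K[1,1]]; y=x.copy()
    for _ in range(20): y=x/(1+k*(y**2).sum(1,keepdims=True))
    return np.c_[y,np.ones(len(y))]
def deproj(c,uv,d): # depth -> world
    return (ray(c,uv)*np.reshape(d,(-1,1))-c[3])@c[2]
def onplane(c,uv,n,h): # n.X=h
    r=ray(c,uv)@c[2]; o=-c[2].T@c[3]; return o+r*((h-o@n)/(r@n))[:,None]
def proj(c,X):
    K,k,R,t=c; p=np.atleast_2d(X)@R.T+t; y=p[:,:2]/p[:,2:]; y=y*(1+k*(y**2).sum(1,keepdims=True)); return y*[K[0,0],K[1,1]]+K[:2,2]
S=np.radians(28)
def bed(jx,jy,yaw): # rotation, end_stop point
    c,s=np.cos(yaw),np.sin(yaw); Rz=A([[c,-s,0],[s,c,0],[0,0,1]])
    Ry=A([[np.cos(S),0,-np.sin(S)],[0,1,0],[np.sin(S),0,np.cos(S)]])
    return Rz@Ry, A([jx,jy,0])+Rz@A([0,.044,.055])
def rotx(t): c,s=np.cos(t),np.sin(t); return A([[1,0,0],[0,c,-s],[0,s,c]])
def tool(xd,yd): # bed-frame tool x, y dirs -> matrix
    x=A(xd,float)/np.linalg.norm(xd); y=A(yd,float)/np.linalg.norm(yd); return np.c_[x,y,np.cross(x,y)]
E
python3 - <<'E'
from h import *
c=cal("top")
px=A([[180,362],[212,512],[548,290],[578,435]])/4+[240,150]
W=onplane(c,px,A([0,0,1.]),.004)[:,:2]
L=A([[.058,.14],[-.058,.14],[.058,-.14],[-.058,-.14]])
def f(p): co,s=np.cos(p[2]),np.sin(p[2]); return (L@A([[co,s],[-s,co]])+p[:2]-W).ravel()
r=least_squares(f,[.55,-.03,.2]); print(r.x,np.round(r.fun*1000,1))
R,o=bed(*r.x); print("es",o)
for n,p in dict(nut=[0,.013,.053],piv=[0,-.079,.0635],hand=[0,-.079-.08*np.cos(1.134),.0635+.08*np.sin(1.134)]).items(): print(n,np.round(o+R@p,3))
cw=cal("wrist"); T=manip.current_tcp_rot(); p=A(manip.current_ee_pos())
print("cam in tool",np.round(A(T).T@(-cw[2].T@cw[3]-p),3), "cam axes in tool",np.round(A(T).T@cw[2].T,2).tolist(),cw[0][0,0])
def ik(name,q,M):
    s=manip.inverse_kinematics(o+R@A(q),R@M); print(name,None if s is None else np.round(s,2))
for s in(1,-1):
    ik("slide",[0,.07,.01],tool([0,0,-1],[s,0,0]))
    for a in(0,40,80,120,-40,-80,-120): ik(f"nut{a}",[0,.013,.042],tool([0,0,-1],[s*np.cos(np.radians(a)),s*np.sin(np.radians(a)),0]))
    for q in(0,.55,1.1):
        a=1.134-q; ik(f"lev{q}",A([0,-.079-.08*np.cos(a),.0635+.08*np.sin(a)])+.019*A([0,-np.sin(a),-np.cos(a)]),tool([0,-np.sin(a),-np.cos(a)],[s,0,0]))
E
```

```text
[ 0.57267946 -0.05652005  0.20145428] [ 0.9  0.1 -1.4  1.1  2.8  0.3 -2.4 -1.5]
es [ 0.5638753  -0.01340988  0.055     ]
nut [ 0.537 -0.006  0.102]
piv [ 0.55  -0.097  0.111]
hand [ 0.524 -0.137  0.175]
cam in tool [-0.14   0.    -0.073] cam axes in tool [[-0.0, -0.29, 0.96], [1.0, -0.0, -0.0], [0.0, 0.96, 0.29]] 407.4087847688602
slide [-0.04  0.48  2.1   0.95  0.14 -1.16]
nut0 [-0.18  0.41  2.1   0.82  0.24 -1.15]
nut40 [-0.18  0.41  2.1   0.82  0.24 -1.85]
nut80 [-0.18  0.41  2.1   0.82  0.24 -2.54]
nut120 None
nut-40 [-0.18  0.41  2.1   0.82  0.24 -0.45]
nut-80 [-0.18  0.41  2.1   0.82  0.24  0.25]
nut-120 [-0.18  0.41  2.1   0.82  0.24  0.95]
lev0 [0.06 0.56 2.08 4.59 1.07 1.56]
lev0.55 [-0.23  0.41  2.09  4.62  0.34  1.26]
lev1.1 [-0.49  0.49  1.93  0.76  0.41 -1.35]
slide [-0.04  0.48  2.1   0.95  0.14  1.98]
nut0 [-0.18  0.41  2.1   0.82  0.24  1.99]
nut40 [-0.18  0.41  2.1   0.82  0.24  1.29]
nut80 [-0.18  0.41  2.1   0.82  0.24  0.6 ]
nut120 [-0.18  0.41  2.1   0.82  0.24 -0.1 ]
nut-40 [-0.18  0.41  2.1   0.82  0.24  2.69]
nut-80 None
nut-120 [-0.18  0.41  2.1   0.82  0.24 -2.2 ]
lev0 [ 0.06  0.56  2.08  4.59  1.07 -1.58]
lev0.55 [-0.23  0.41  2.09  4.62  0.34 -1.88]
lev1.1 [-0.49  0.49  1.93  0.76  0.41  1.8 ]
```

```bash
python3 - <<'E'
from h import *
R,o=bed(.57268,-.05652,.20145)
M=R@tool([0,0,-1],[1,0,0])
for t in(0,15,30):
    tr=np.radians(t)
    for q in(0,.3,.6,1.11):
        a=1.134-q; s=manip.inverse_kinematics(o+R@(A([0,-.079-.086*np.cos(a),.0635+.086*np.sin(a)])+.015*A([0,-np.sin(tr),-np.cos(tr)])),R@tool([0,-np.sin(tr),-np.cos(tr)],[1,0,0])); print(t,q,None if s is None else np.round(s,2))
manip.move_ptp([.36,-.28,.34],manip.current_tcp_rot())
print(manip.current_time())
manip.move_ptp(o+R@[-.01,.03,.19],M); print(manip.current_time(),np.round(manip.current_qpos(),2))
c=cal("wrist"); p,d=manip.grab_frame("wrist"); np.savez("w1.npz",p=p,d=d,K=c[0],k=c[1],R=c[2],t=c[3])
cv2.imwrite("pics/w1.png",p[:,:,::-1])
for k in("brass_angle","nut_grip","lever_handle","rubber_tip"):
    print(k,[(np.round(R.T@(r["at"]-o)*1000).tolist(),round(r["confidence"],2)) for r in manip.look_for("wrist",k)[:2]])
for n,q in dict(es=[0,0,0],nut=[0,.013,.064],piv=[0,-.079,.0635],h=[0,-.113,.136],ang=[0,.0415+.027,.029]).items(): print(n,proj(c,o+R@q).round())
E
```

```text
0 0 [-0.49  0.29  2.02  0.63  0.53 -1.19]
0 0.3 [-0.51  0.34  1.99  0.66  0.53 -1.24]
0 0.6 [-0.53  0.4   1.95  0.69  0.51 -1.29]
0 1.11 [-0.52  0.5   1.92  0.76  0.47 -1.36]
15 0 [-0.36  0.26  2.09  0.09  0.24 -0.57]
15 0.3 [-0.39  0.31  2.06  0.18  0.23 -0.69]
15 0.6 [-0.41  0.37  2.04  0.25  0.2  -0.78]
15 1.11 [-0.41  0.47  2.    0.36  0.14 -0.88]
30 0 [-0.21  0.29  2.13 -1.32  0.31  0.93]
30 0.3 [-0.25  0.33  2.11 -1.4   0.28  0.98]
30 0.6 [-0.28  0.39  2.08 -1.53  0.26  1.1 ]
30 1.11 [-0.28  0.5   2.04  4.51  0.26  1.35]
2.1
3.3 [-0.22  0.02  2.19  0.4   0.52 -0.73]
brass_angle [([-2.0, 29.0, 9.0], 0.65)]
nut_grip [([-3.0, -0.0, 57.0], 0.78)]
lever_handle [([-2.0, -101.0, 73.0], 0.98)]
rubber_tip []
es [[338. 248.]]
nut [[341. 257.]]
piv [[340. 373.]]
h [[343. 492.]]
ang [[340. 170.]]
```

View pics/w1.png

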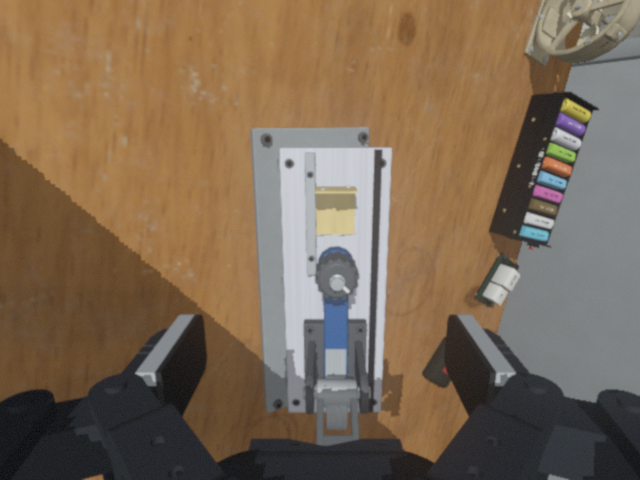

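```bash
python3 - <<'E'
from h import *
w=np.load("w1.npz"); c=(w["K"],w["k"],w["R"],w["t"]); p,d=w["p"],w["d"]
g=cv2.cvtColor(p,cv2.COLOR_RGB2GRAY)
px=A([[280,150],[391,148],[380,412],[288,412]],np.float32)
px=cv2.cornerSubPix(g,px.reshape(-1,1,2).copy(),(4,4),(-1,-1),(3,30,.01)).reshape(-1,2); print(px)
L=A([[-.045,.081,0],[.045,.081,0],[.045,-.169,0],[-.045,-.169,0]])
def f(q): R,o=bed(*q); return (proj(c,o+L@R.T)-px).ravel()
r=least_squares(f,[.5727,-.0565,.2]); print(r.x,np.round(r.fun,1))
R,o=bed(*r.x); print("es",o)
# bed plane check from depth
P=lambda uv:(deproj(c,uv,[d[int(v),int(u)] for u,v in uv])-o)@R
print("bed pts",(P(A([[295,200],[295,300],[366,200],[366,300],[335,172]]))*1000).round(1).tolist())
n=R[:,2]
print("nut top ctr",((onplane(c,[[337,275]],n,n@(o+.064*n))-o)@R*1000).round(1), "depth",(P(A([[330,282],[344,262],[326,270]]))*1000).round(1).tolist())
print("ang upright top",((onplane(c,[[316,187],[356,187],[336,187]],n,n@(o+.029*n))-o)@R*1000).round(1).tolist(),(P(A([[320,189],[336,188],[350,188],[336,215]]))*1000).round(1).tolist())
cv2.imwrite("pics/w1c.png",cv2.resize(p[130:420,250:410,::-1],None,fx=3.6,fy=2.05*1,interpolation=cv2.INTER_CUBIC) if 0 else cv2.resize(p[160:310,260:410,::-1],(600,600),interpolation=cv2.INTER_CUBIC))
E
```

```text
[[279.3442  147.91414]
 [391.12134 147.25452]
 [379.50162 410.46942]
 [288.4406  411.82535]]
[ 0.56964434 -0.0542104   0.20463281] [-1.3 -1.2  1.3 -1.2  2.1  2.4 -0.4  1.5]
es [ 0.56070321 -0.01112843  0.055     ]
bed pts [[-32.9, 38.3, -1.3], [-35.5, -51.9, -3.4], [25.5, 37.7, -3.0], [27.5, -51.6, -1.8], [-0.1, 60.7, -3.1]]
nut top ctr [[-0.2 -2.5 64. ]] depth [[-5.1, -7.0, 65.6], [4.8, 5.4, 59.2], [-7.8, 0.1, 60.8]]
ang upright top [[-14.8, 53.6, 29.0], [14.7, 53.4, 29.0], [-0.1, 53.5, 29.0]] [[-12.0, 50.5, 18.8], [0.3, 50.4, 13.9], [11.1, 50.5, 14.7], [0.8, 25.7, -0.7]]
```

View pics/w1c.png

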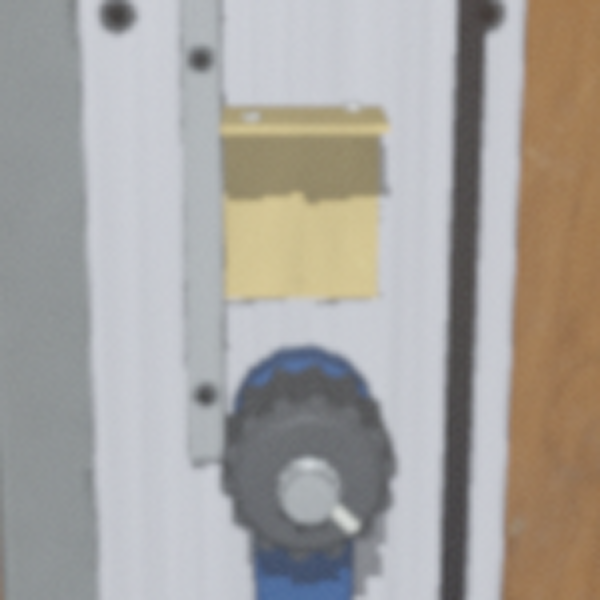

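```bash
cat >> h.py <<'E'
R,o=bed(.56964,-.05421,.20463); o=o+R@A([0,-.0155,0])
B=lambda p:o+R@A(p,float)
def tl(t): t=np.radians(t); return R@tool([0,-np.sin(t),-np.cos(t)],[1,0,0])
def F(): return A(manip.current_force())@R   # force in bed frame
E
python3 - <<'E'
from h import *
w=np.load("w1.npz"); c=(w["K"],w["k"],w["R"],w["t"]); p,d=w["p"],w["d"]
for z in(.055,.064,.07,.075,.08,.085): print(z,proj(c,B([0,.013,z])).round(1))
uv=[(337,283),(335,284),(339,283),(337,286),(340,280)]
print((((deproj(c,uv,[d[v,u] for u,v in uv])-o)@R)*1000).round(1).tolist())
for t in(0,8,12,20):
    for y in(.092,.0525):
        s=manip.inverse_kinematics(B([.004,y,.005]),tl(t)); print(t,y,None if s is None else np.round(s,2))
E
```

```text
0.055 [[336.9 270.5]]
0.064 [[337.3 275. ]]
0.07 [[337.5 278.2]]
0.075 [[337.7 281. ]]
0.08 [[338.  283.8]]
0.085 [[338.2 286.7]]
[[-0.3, 8.7, 67.9], [-1.7, 8.1, 68.4], [1.1, 8.9, 68.5], [-0.3, 6.4, 67.8], [1.8, 10.8, 67.8]]
0 0.092 [-0.02  0.49  2.1   0.95  0.13 -1.14]
0 0.0525 [-0.11  0.5   2.09  1.    0.17 -1.28]
8 0.092 [ 0.07  0.49  2.1  -1.04  0.09  0.92]
8 0.0525 None
12 0.092 [ 0.11  0.5   2.1  -1.36  0.17  1.27]
12 0.0525 [ 0.02  0.5   2.1  -1.36  0.12  1.19]
20 0.092 [ 0.19  0.53  2.09 -1.47  0.35  1.46]
20 0.0525 [ 0.1   0.53  2.09 -1.55  0.3   1.46]
```

```bash
python3 - <<'E'
from h import *
M=tl(0)
manip.set_gripper(0.0,40)
manip.move_ptp(B([.004,.093,.07]),M)
manip.move_l(B([.004,.093,.006]),max_speed=.08)
f0=F(); print("t",manip.current_time(),"F",f0.round(2), ((A(manip.current_ee_pos())-o)@R*1000).round(1))
manip.move_l(B([.004,.060,.006]),max_speed=.04); print("F60",(F()-f0).round(2))
y=.060
while y>.0425:
    y-=.001; manip.move_l(B([.004,y,.006]),max_speed=.03); f=F()-f0; print(round(y,4),f.round(2),end=" ")
    if f[1]>1.5: break
print("\nt",manip.current_time())
c=cal("wrist"); p,d=manip.grab_frame("wrist"); cv2.imwrite("pics/w2.png",p[:,:,::-1]); np.savez("w2.npz",p=p,d=d,K=c[0],k=c[1],R=c[2],t=c[3])
p,d=manip.grab_frame("scene"); cv2.imwrite("pics/s2.png",cv2.resize(p[210:310,280:400,::-1],(720,600),interpolation=cv2.INTER_CUBIC))
E
```

```text
t 5.85 F [ 0.4  -0.22 -0.11] [ 4.5 92.7  6.6]
F60 [-0.5   0.48 -0.83]
0.059 [-0.19  0.92  0.28] 0.058 [-0.38  0.53 -0.9 ] 0.057 [-0.56  0.32 -0.85] 0.056 [-0.69 -0.29  0.04] 0.055 [-0.98  0.37  0.22] 0.054 [-1.16 -0.02  0.43] 0.053 [-1.4  -0.17 -0.08] 0.052 [-0.46  0.17 -0.09] 0.051 [-1.27 -0.01  0.43] 0.05 [-0.12 -0.39  0.3 ] 0.049 [-0.37 -0.83 -0.7 ] 0.048 [-0.61 -0.07  0.51] 0.047 [-0.42  0.31  0.3 ] 0.046 [1.27 5.73 1.64] 
t 10.325
```

View pics/w2.png

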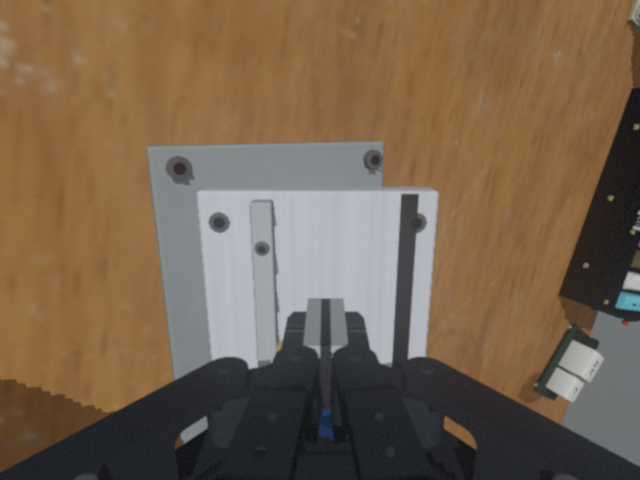

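```bash
sed -i 's/o=o+R@A(\[0,-.0155,0\])/o=o+R@A([0,-.0215,0])/' h.py; python3 - <<'E'
from h import *
M=tl(0); p0=A(manip.current_ee_pos())
manip.move_l(p0+R@[0,.002,0],max_speed=.02); manip.move_l(p0+R@[0,.012,.0],max_speed=.1); manip.move_l(p0+R@[0,.02,.09],max_speed=.2)
manip.set_gripper(1.0)
manip.move_ptp(B([0,0.01,.17]),M); print("t",manip.current_time())
c=cal("wrist"); p,d=manip.grab_frame("wrist"); np.savez("w3.npz",p=p,d=d,K=c[0],k=c[1],R=c[2],t=c[3])
for k in("brass_angle","nut_grip","rubber_tip","lever_handle"):
    print(k,[(np.round(R.T@(r["at"]-o)*1000).tolist(),round(r["confidence"],2)) for r in manip.look_for("wrist",k)[:2]])
for n,q in dict(es=[0,0,0],nuttop=[0,.013,.064],nutbot=[0,.013,.042],up=[0,.0415,.029],piv=[0,-.079,.0635]).items(): print(n,proj(c,B(q)).round(1))
u,v=proj(c,B([0,.013,.05]))[0].astype(int); print("crop",u-75,v-75)
cv2.imwrite("pics/w3.png",cv2.resize(p[v-75:v+75,u-75:u+75,::-1],(600,600),interpolation=cv2.INTER_CUBIC))
E
```

```text
t 12.875
brass_angle [([1.0, 32.0, 10.0], 0.67)]
nut_grip [([-1.0, 17.0, 59.0], 0.71), ([2.0, 28.0, 6.0], 0.66)]
rubber_tip []
lever_handle [([-2.0, -89.0, 78.0], 0.86)]
es [[326.3 231.5]]
nuttop [[326.7 237.7]]
nutbot [[326.5 228.9]]
up [[326.4 184.2]]
piv [[326.8 364.9]]
crop 251 156
```

View pics/w3.png

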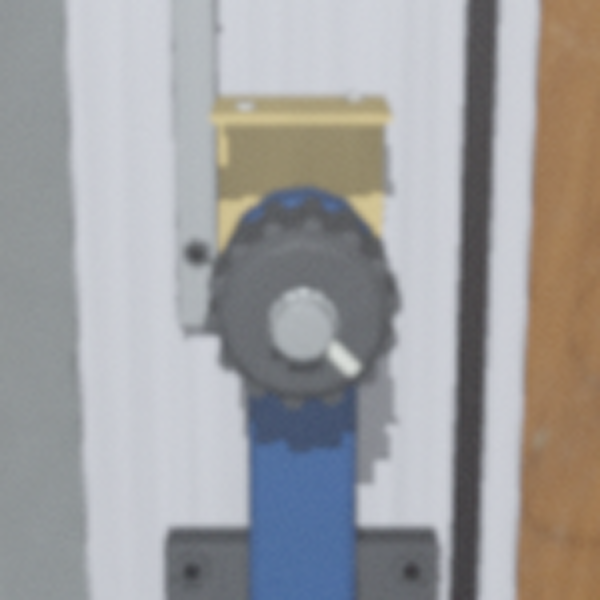

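```bash
cat >> h.py <<'E'
def nutM(a): a=np.radians(a); return R@tool([0,0,-1],[np.cos(a),np.sin(a),0])
NY=.0138
E
python3 - <<'E'
from h import *
M=nutM(56)
manip.set_gripper(.65)
manip.move_ptp(B([0,NY,.095]),M); print("t",manip.current_time(),np.round(manip.current_qpos(),2))
manip.move_l(B([0,NY,.041]),max_speed=.1); f0=F(); print(f0.round(1))
manip.set_gripper(0.0,60); f=F(); print("grip",manip.current_grip_width()*85,(f-f0).round(1),"t",manip.current_time(), ((A(manip.current_ee_pos())-o)@R*1000).round(1))
if np.linalg.norm((f-f0)[:2])<30:
    q=A(manip.current_qpos())
    for k in(.5,.5,.5,.45):
        q[5]+=k; manip.move_j(q.tolist()); print((F()-f0).round(1),(A(manip.current_ft_torque())@R).round(2),end=" ")
    print("t",manip.current_time(),np.round(manip.current_qpos(),2),manip.current_grip_width()*85)
E
```

```text
t 14.575 [-0.25  0.28  2.13  0.65  0.35 -2.  ]
[-0.3 -0.3  0.2]
grip 29.36207515206432 [2.7 2.3 2.8] t 15.6083 [ 0.4 13.9 41.4]
[0.9 3.6 3. ] [ 0.56 -0.1  -0.31] [3.5 5.3 3.5] [ 0.82 -0.41 -0.33] [5.2 5.7 2.8] [ 0.88 -0.48 -0.3 ] [4.9 4.2 2.8] [ 0.81 -0.54 -0.29] t 17.7667 [-0.22  0.42  2.1   0.85  0.26 -0.25] 29.799226823804798
```

```bash
cat >> h.py <<'E'
LP=A([0,-.0785,.0635]); LR=.086
def lev(q,back=.019):  # TCP, tool straight along -bed z
    a=1.134-q; return B(LP+LR*A([0,-np.cos(a),np.sin(a)])+A([0,0,-back]))
def tang(q): a=1.134-q; return A([0,-np.sin(a),-np.cos(a)])
E
python3 - <<'E'
from h import *
for x in([.545,-.13,.145],[.54,-.128,.148]): print("lookfor handle bed",((A(x)-o)@R*1000).round())
manip.set_gripper(.7)
p=A(manip.current_ee_pos()); manip.move_l(p+R@[0,0,.06],max_speed=.2)
print("t",manip.current_time())
manip.set_gripper(1.0)
manip.move_ptp(lev(.06,-.075),tl(0)); print("t",manip.current_time(),np.round(manip.current_qpos(),2))
c=cal("wrist"); im,d=manip.grab_frame("wrist"); cv2.imwrite("pics/w4.png",im[:,:,::-1]); np.savez("w4.npz",p=im,d=d,K=c[0],k=c[1],R=c[2],t=c[3])
for z in(60,80,108):
  for q in (0,.12): a=1.134-q; print(z,q,proj(c,B(LP+z/1000*A([0,-np.cos(a),np.sin(a)]))).round())
print("nut",proj(c,B([0,.0138,.064])).round(), proj(c,B([0,.0415,.029])).round())
r=manip.look_for("wrist","lever_handle"); print([(((A(x["at"])-o)@R*1000).round(),x["confidence"]) for x in r[:2]])
E
```

```text
lookfor handle bed [  7. -92.  98.]
lookfor handle bed [  5. -89. 103.]
t 18.6167
t 20.0333 [-0.6   0.13  1.99  0.53  0.74 -1.14]
60 0 [[327. 224.]]
60 0.12 [[327. 232.]]
80 0 [[328. 246.]]
80 0.12 [[328. 258.]]
108 0 [[328. 283.]]
108 0.12 [[328. 298.]]
nut [[327.  24.]] [[327.  -8.]]
[(array([ -4., -96., 107.]), 0.67)]
```

View pics/w4.png

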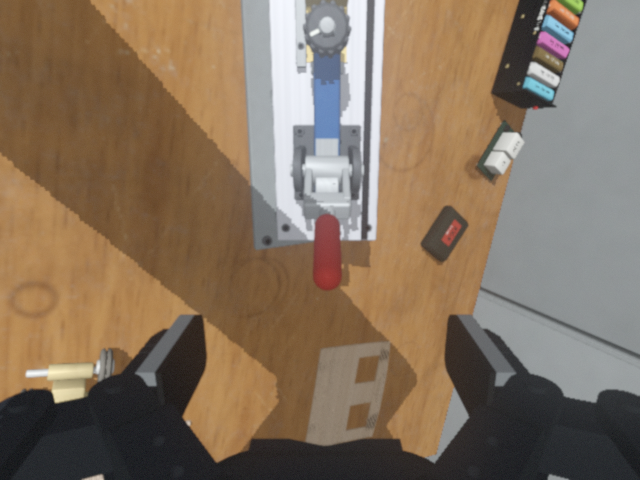

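```bash
python3 - <<'E'
from h import *
q=.02
manip.move_l(lev(q),max_speed=.12); f0=F()
manip.set_gripper(0.0,30); print("grip mm",manip.current_grip_width()*85,(F()-f0).round(1),"t",manip.current_time())
f1=F()
for q in(.15,.28):
    manip.move_l(lev(q),max_speed=.08); print(q,((F()-f1)@-tang(q)).round(2),(F()-f1).round(1))
while q<.75:
    q+=.04; manip.move_l(lev(q),max_speed=.06); f=F()-f1; ft=f@-tang(q); print(round(q,2),round(ft,2),f.round(1))
    if ft>6.5: break
print("t",manip.current_time())
E
```

```text
grip mm 14.652896253159629 [3.4 1.3 1.9] t 21.6917
0.15 -0.6 [ 2.5  0.3 -1.5]
0.28 -1.14 [ 2.8  0.3 -2.1]
0.32 0.48 [1.6 0.2 0.5]
0.36 0.92 [2.2 0.1 1.2]
0.4 0.9 [ 2.2 -0.2  1.4]
0.44 0.34 [ 1.3 -0.5  0.8]
0.48 0.76 [ 1.9 -0.1  1. ]
0.52 1.13 [ 0.8 -0.3  1.6]
0.56 1.16 [ 0.4 -0.8  1.9]
0.6 1.05 [ 0.4 -1.2  1.9]
0.64 0.46 [ 1.  -1.3  1.2]
0.68 -1.6 [ 1.4 -1.8 -0.9]
0.72 -1.68 [ 3.  -3.1 -0.5]
0.76 2.41 [ 1.8 -0.7  2.9]
t 25.275
```

```bash
python3 - <<'E'
from h import *
c=cal("wrist"); im,d=manip.grab_frame("wrist"); im2,_=manip.grab_frame("scene")
print(((A(manip.current_ee_pos())-o)@R*1000).round(1),manip.current_grip_width()*85,((lev(.76)-o)@R*1000).round(1))
a=cv2.resize(im[:,160:480,::-1],(400,600)); b=cv2.resize(im2[190:310,300:380,::-1],(400,600),interpolation=cv2.INTER_CUBIC)
cv2.imwrite("pics/w5.png",np.hstack([a,b]))
E
```

```text
[   0.4 -158.8   76.3] 14.61609043631531 [   0.  -158.6   75.9]
```

View pics/w5.png

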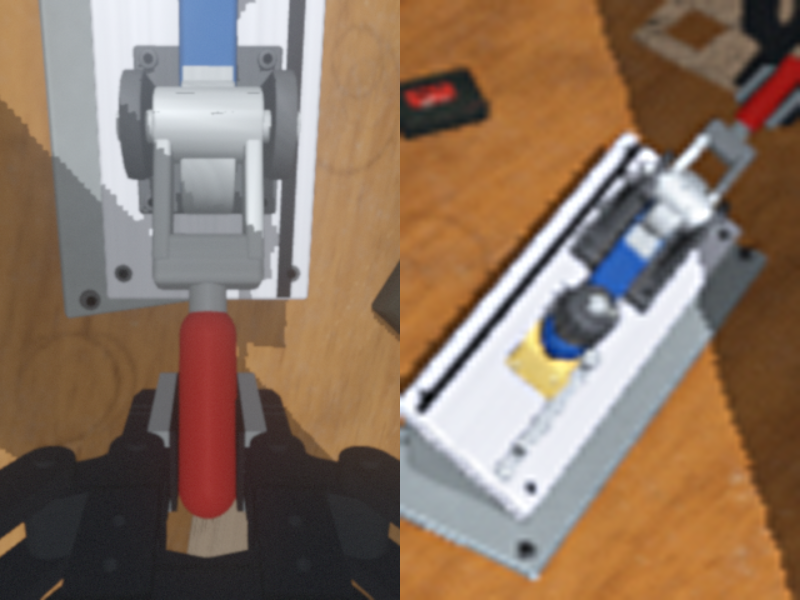

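```bash
python3 - <<'E'
from h import *
def Fm(): 
    s=[]
    for _ in range(4): s.append(F()); manip.dwell(.02)
    return np.mean(s,0)
print(.76,Fm().round(2))
for q in(.80,.84,.88,.92):
    manip.move_l(lev(q),max_speed=.06); f=Fm(); print(q,f.round(2),round(float(f@-tang(q)),2))
print("t",manip.current_time())
E
```

```text
0.76 [ 5.98 -1.11  4.64]
0.8 [ 7.   -3.04 -3.85] -4.64
0.84 [ 5.48 -0.86  5.12] 4.65
0.88 [ 6.2  -0.71  5.28] 4.94
0.92 [ 5.73 -1.46  5.02] 4.6
t 26.7083
```

```bash
python3 - <<'E'
from h import *
manip.set_gripper(1.0); f=F(); manip.dwell(.2); print("free",f.round(2),F().round(2),"t",manip.current_time())
c=cal("wrist"); im,d=manip.grab_frame("wrist"); np.savez("w6.npz",p=im,d=d,K=c[0],k=c[1],R=c[2],t=c[3])
hsv=cv2.cvtColor(im,cv2.COLOR_RGB2HSV); m=((hsv[...,0]<8)|(hsv[...,0]>172))&(hsv[...,1]>150)&(hsv[...,2]>60)
m[:, :240]=0; m[:,420:]=0
n,l,st,ce=cv2.connectedComponentsWithStats(m.astype(np.uint8)); i=1+np.argmax(st[1:,4]); print("red",st[i],ce[i])
v,u=np.nonzero((l==i)&(d>0)); P=(deproj(c,np.c_[u,v],d[v,u])-o)@R*1000
for y0 in range(-190,-95,10):
    s=(abs(P[:,1]-y0)<2)
    if s.sum()>5: print(y0,"top z",np.percentile(P[s,2],90).round(1),end="; ")
print()
for q in(.3,.5,.6,.7,.8,.92):
    a=1.134-q; print(q,[proj(c,B(LP+z/1000*A([0,-np.cos(a),np.sin(a)]))).round()[0].tolist() for z in(60,108)])
E
```

```text
free [-0.33  0.06  0.2 ] [-0.01  0.47 -0.24] t 27.5917
red [ 303  255   49  169 7756] [327.00309438 337.66271274]
-170 top z 100.7; -160 top z 97.4; -150 top z 94.1; -140 top z 90.7; -130 top z 87.1; 
0.3 [[330.0, 247.0], [332.0, 471.0]]
0.5 [[330.0, 265.0], [330.0, 464.0]]
0.6 [[329.0, 270.0], [330.0, 455.0]]
0.7 [[329.0, 273.0], [330.0, 443.0]]
0.8 [[329.0, 273.0], [329.0, 429.0]]
0.92 [[329.0, 272.0], [329.0, 411.0]]
```

```bash
python3 - <<'E'
from h import *
manip.move_l(lev(.8),max_speed=.1); manip.set_gripper(0.0,30); print("g",manip.current_grip_width()*85)
for q in(.62,.44,.26,.04): manip.move_l(lev(q),max_speed=.1)
print("t",manip.current_time(),F().round(1))
manip.set_gripper(1.0)
p=A(manip.current_ee_pos()); manip.move_l(p+R@[0,0,.09],max_speed=.25)
manip.move_ptp(B([0,NY,.11]),nutM(30)); manip.set_gripper(.65)
manip.move_l(B([0,NY,.041]),max_speed=.12); f0=F()
manip.set_gripper(0.0,60); print("grip",manip.current_grip_width()*85,(F()-f0).round(1))
q=A(manip.current_qpos()); q[5]+=.5; manip.move_j(q.tolist()); print((F()-f0).round(1),(A(manip.current_ft_torque())@R).round(2))
manip.set_gripper(.65); manip.move_l(B([0,NY,.11]),max_speed=.25)
print("t",manip.current_time(),np.round(manip.current_qpos(),2))
E
```

```text
g 14.762267180377814
t 29.8 [5.1 0.6 1.3]
grip 29.783892456092783 [3.2 2.8 3. ]
[1.9 3.9 2.4] [ 0.43 -0.13 -0.27]
t 34.5083 [-0.26  0.24  2.14  0.61  0.38 -1.01]
```

```bash
cat >> h.py <<'E'
def Fm(): 
    s=[]
    for _ in range(3): s.append(F()); manip.dwell(.02)
    return np.mean(s,0)
def leverq():
    c=cal("wrist"); im,d=manip.grab_frame("wrist")
    hsv=cv2.cvtColor(im,cv2.COLOR_RGB2HSV); m=((hsv[...,0]<8)|(hsv[...,0]>172))&(hsv[...,1]>150)&(hsv[...,2]>60)
    m[:, :240]=0; m[:,420:]=0
    n,l,st,ce=cv2.connectedComponentsWithStats(m.astype(np.uint8)); i=1+np.argmax(st[1:,4])
    v,u=np.nonzero((l==i)&(d>0)); P=(deproj(c,np.c_[u,v],d[v,u])-o)@R*1000
    ys=np.arange(-185,-95,3); T=A([(y,np.percentile(P[abs(P[:,1]-y)<1.5,2],90)) for y in ys if (abs(P[:,1]-y)<1.5).sum()>15])
    T=T[1:-2]; s=np.polyfit(T[:,0],T[:,1],1); return 1.134-np.arctan(-s[0]), T[[0,-1]].round(1).tolist(), im
E
python3 - <<'E'
from h import *
manip.set_gripper(1.0)
manip.move_ptp(lev(.05,-.06),tl(0)); manip.move_l(lev(.05),max_speed=.15); f0=Fm()
manip.set_gripper(0.0,35); print("g",manip.current_grip_width()*85,(Fm()-f0).round(1))
for q in(.2,.36,.46,.52,.58,.64,.7,.76):
    manip.move_l(lev(q),max_speed=.08); f=Fm()-f0; print(q,f.round(2),round(float(f@-tang(q)),2))
print("t",manip.current_time())
manip.set_gripper(1.0); manip.dwell(.2); q,T,im=leverq(); print("lever q after release",q,T,"t",manip.current_time())
cv2.imwrite("pics/w7.png",im[:,:,::-1])
E
```

```text
g 14.464696925262352 [2.9 0.4 1.3]
0.2 [4.23 0.82 1.53] 1.57
0.36 [5.55 0.09 1.39] 1.06
0.46 [ 5.67 -0.25  0.96] 0.59
0.52 [4.93 0.55 3.77] 3.4
0.58 [ 5.76 -0.37  1.1 ] 0.74
0.64 [5.87 0.07 3.05] 2.72
0.7 [ 6.17 -0.95 -0.7 ] -1.03
0.76 [4.92 0.26 6.31] 5.97
t 39.5583
lever q after release 0.654253292256813 [[-167.0, 116.8], [-131.0, 98.9]] t 40.4917
```

```bash
python3 - <<'E'
from h import *
manip.move_l(lev(.66),max_speed=.15); f0=Fm(); manip.set_gripper(0.0,60); print("g",manip.current_grip_width()*85,(Fm()-f0).round(1))
for q in(.8,.92,1.02,1.09,1.12,1.14,1.16,1.18,1.2,1.22):
    manip.move_l(lev(q),max_speed=.08); f=Fm()-f0; print(q,f.round(2),round(float(f@-tang(q)),2))
    if q>1.1 and f[2]>18: break
print("t",manip.current_time())
manip.set_gripper(1.0); manip.dwell(.2); q,T,im=leverq(); print("lever q after release",q,T,"t",manip.current_time(),F().round(1))
E
```

```text
g 13.959762697961606 [4.6 1.5 1.7]
0.8 [3.1  1.89 5.96] 6.25
0.92 [ 4.76 -1.22  7.15] 6.73
1.02 [10.19 -2.83  5.2 ] 4.85
1.09 [-0.12 -5.28  4.  ] 3.77
1.12 [ 3.73 -6.82  6.19] 6.09
1.14 [ 2.06 -6.62  5.15] 5.19
1.16 [ 0.7  -6.57  4.14] 4.3
1.18 [-4.19 -4.75 23.14] 23.33
t 43.975
lever q after release 1.1110229608203488 [[-179.0, 71.5], [-140.0, 70.7]] t 44.9167 [ 0.7 -0.1  0.6]
```

```bash
python3 - <<'E'
from h import *
p=A(manip.current_ee_pos()); manip.move_l(p+R@[0,0,.1],max_speed=.25)
manip.move_ptp(B([0,0.03,.16]),tl(0)); 
c=cal("wrist"); im,d=manip.grab_frame("wrist")
u,v=proj(c,B([0,.013,.05]))[0].astype(int); print("crop",u-75,v-75,"t",manip.current_time())
for n,q in dict(nuttop=[0,.0138,.0553],up=[0,.0415,.029],stud=[0,.0138,.062],footL=[-.016,.0415,.002]).items(): print(n,((proj(c,B(q))-[u-75,v-75])*4).round(1))
cv2.imwrite("pics/w8.png",cv2.resize(im[v-75:v+75,u-75:u+75,::-1],(600,600),interpolation=cv2.INTER_CUBIC))
E
```

```text
crop 251 190 t 46.3167
nuttop [[302.4 310.4]]
up [[301.9 104.4]]
stud [[302.5 325.1]]
footL [[215.4  72.6]]
```

View pics/w8.png

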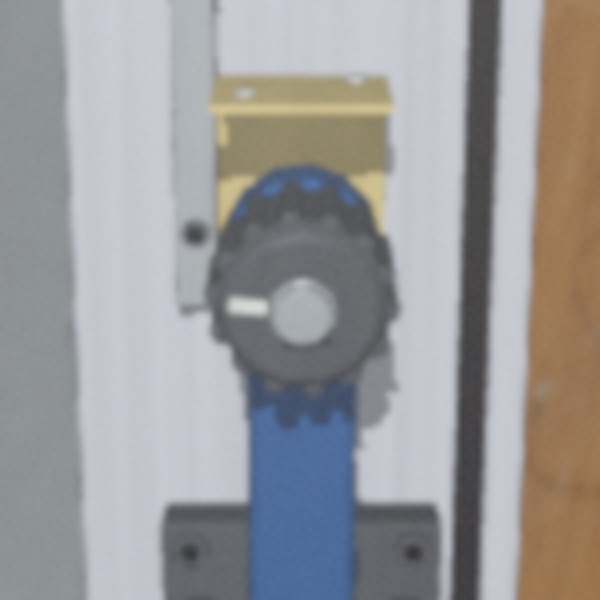

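```bash
python3 - <<'E'
from h import *
q,T,im=leverq() if False else (0,0,0)
manip.grab_frame("top")
for k in("lever_handle","axle_set","gear_box","receiver"): print(k,[np.round(r["at"],3).tolist() for r in manip.look_for("top",k)[:1]])
manip.sign_off(); print(manip.current_time())
E
```

```text
lever_handle [[0.565, -0.145, 0.118]]
axle_set [[0.404, -0.332, 0.02]]
gear_box [[0.644, 0.348, 0.015]]
receiver [[0.786, -0.165, 0.016]]
the job is handed in; nothing more can be done
the job is handed in; nothing more can be done
```

The angle is clamped against the end stop with the cam lever fully closed, and I handed the job in at about 46.5 s on the robot's clock.

- **Slide:** I pushed the angle about 30 mm along the toe ledge with the shut fingers until a sharp 5.7 N contact at the end stop.
- **Nut:** I turned it 1.95 rad clockwise and tried the lever. It bit too late: let go at 0.92, it sprang back to about 0.81. I opened the lever, turned the nut another 0.5 rad and tried again. Resistance was then about 6 N at 0.76, and the lever sprang back to 0.65.
- **Bite point:** from that spring-back I estimate the bite at 0.57–0.59, against 0.55 for exact mid-swing. I left it there. The force readings in the lower part of the swing were noisy.
- **Lever:** closing took about 6–7 N until it met its hard stop (23 N). Let go, it stayed at 1.11.

**Last checks:**
- The close-up taken after clamping shows the upright within about 0.5 mm of its home position, with the foot under the tip.
- The axle set, gear box and receiver are where they started, within the detection error of about 5 mm.
- The arm had moved clear and was touching nothing.

**One disagreement:** the images put the end stop about 21 mm further right along the bed than the stated jig frame. I used the measured nut position and the contact with the stop instead, and these agreed to within about 1–2 mm.

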